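# Open a kiln controller with its panel key

## Task

Take the red T-key from its stand and push it fully home in the lock of the shut kiln controller panel, then turn it a quarter turn clockwise to its stop. Leaving the key in the lock, lift the panel by it and swing the panel up without slamming until it stands upright or leans past upright, then let go; leave everything else on the bench where it is.

Things in the scene. Friction and masses are not known exactly. Their poses are not given: they have to be found in the camera images.
- console: Kiln controller: grey steel box fixed to the bench, 90 mm tall. Origin on the bench under the middle of its panel; z up. It spans x -100 to 160 mm, y -115 to 110 mm; a display and lamps stand up to 6 mm proud of its top beyond x = 95 mm. The blue access panel lies flush in its top, hinged along the console's x at its +y side.
- panel (a joint): Hinge of the blue access panel (160 mm along the hinge x 172 x 5 mm, about 0.35 kg). 0 = shut; grows as the free edge (-y side) rises and swings over towards +y; 1.57 = upright; stop at 1.85. Stiff hinge (0.75 N m besides the weight): it stays where it is left. Latched, it cannot rise; shut, only the key in the lock gives a hold.
- hinge_mid (a point): Middle of the panel's hinge line, level with the panel's top face, 90 mm above the bench, 88 mm to +y of the console's origin. Axes as the console's: x along the hinge.
- free_edge (a point): Middle of the panel's free edge, half-way through its thickness, 172 mm from the hinge line; moves with the panel.
- lock_mouth (a point): Centre of the key slot at the panel's top face, in a small brass square, 137 mm from the hinge line, 35 mm from the free edge; moves with the panel. x along the slot, z out of the panel (up when shut). The slot is 28 x 10.5 mm through the 5 mm plate; under it the rotor has a pocket of that size, its floor 16.5 mm below the top face.
- lock (a joint): Turn of the rotor and its cam: 0 = latched, pocket in line with the slot; grows clockwise seen from above; 1.57 = hard stop, unlatched. The cam frees the panel at about 1.3. Friction 0.08 N m; the key has about 0.15 rad of play. It turns only with the key down to within 2.5 mm of the floor; once turned, the blade is caught under the plate, so the key serves as the panel's pull handle.
- key_bar (a point): Centre of the red cross bar of the T-shaped key: x along the bar, z up the key. Bar 75 mm long, 12 mm thick, 16 mm tall, its centre 60 mm above the key's lower end. Mass 0.1 kg. The key starts upright in the stand, bar centre 70 mm above the bench. Fully home in the lock, the bar's centre is 43.5 mm out from the panel's face.
- key_tip (a point): Centre of the key's lower end. A steel blade 24 mm long (parallel to the bar), 7 mm thick and 9 mm tall, its lowest 2.5 mm narrowed to 21 x 5 mm; above it a round shank 8 mm thick up to the bar. The same after half a turn.
- stand: The key's stand: dark wooden block 70 x 60 x 40 mm fixed to the bench, with a 28 x 10.5 mm slot along its x, 30 mm deep. Origin under its centre on the bench.
- key: The whole key; origin at its lower end, axes as its bar's.
- jar_mid (a point): Bystander: glaze jar with a blue cap, 68 mm wide, 85 mm tall. The point is in its middle, half-way up.
- mug_a_mid (a point): Bystander: white mug, 80 mm wide, 90 mm tall. The point is in its middle, half-way up.
- mug_b_mid (a point): Bystander: white mug, 76 mm wide, 85 mm tall. The point is in its middle, half-way up.
- bowl_mid (a point): Bystander: terracotta bowl, 110 mm wide, 50 mm tall. The point is in its middle, half-way up.
- tile_mid (a point): Bystander: blue test tile lying flat, 100 x 100 x 10 mm. The point is in its middle, half-way up.
- mosaic_mid (a point): Bystander: mosaic board lying flat, 200 x 150 x 12 mm, covered with small stone chips. The point is in its middle, half-way up.
Mind the look-alikes: they are no part of the job. There is more than one size of the key; the job needs the smallest.

How it is judged:
By the outcome, as a careful person would: the job done as asked, in the order asked, and still so for the second after the job is handed in, with the robot touching nothing.
It also fails if it takes over 72 s, if anything falls off the work surface, if the arm or the gripper's body presses on something with over 40 N, if the wrist force passes 120 N, or if a joint passes its speed limit or range.

## Robot

A 7-joint arm with a two-finger parallel gripper is mounted at the origin on the work surface. World frame = base frame: x ahead of the robot, y to its left, z up, the work surface at z = 0. Lengths are in mm, angles in degrees, forces in N, time in s.
With the tool pointing down it reaches from about 425 to 950 mm from the base axis. Payload 4.7 kg.
Tool frame: the origin (TCP) lies between the finger pads; the fingertips stand 14 mm ahead of it and the grasp point (between the pads) lies 5 mm behind it (robot.finger_overhang is the distance from the TCP to the fingertips, in mm); z points along the fingers, y is the line along which they close (so a half turn about z gives the same grasp; the last joint's range is limited). The gripper opens to 87 mm and grips with 3 to 60 N. Pads are 19 mm wide; open, the fingers measure 117 mm over their backs; the gripper's body (75 mm by 190 mm) begins 51 mm behind the grasp point.
Start: joints at [-74.823, 26.849, -2.785, 87.806, 1.381, 65.374, -4.715], TCP at [195.433, 646.107, 236.573] pointing down, gripper open.
Joint ranges: [-148.3, 148.3], [-19.14, 114.17], [-79.39, 73.82], [5.75, 140.21], [-59.74, 239.74], [12.07, 113.84], [-152.46, 152.46]. Speed limits (degrees/s): [147.25, 147.25, 180, 180, 180, 180, 180].

## Interface

Orientations are given as a 3x3 rotation matrix whose columns are the frame's x, y, z axes.
In Python, from rig import sensors, capture, workorder, nets, robot gives the robot as it stands.
- The arm moves only by the tool jog_arm, never from a script. Its argument "steps" is a list that holds one entry, the list of rows, each a list of 4 numbers: the shift along the tool's x, y, z in m, then the turn about the tool's z in rad. A call has 1 to 20 rows; each row is the pose to reach, as a shift and turn from the pose commanded when the call began, along the tool's axes at that moment; what a row does not reach only later rows make up. A row lasts 1/12 s, in which the tool goes at most 41.7 mm and 7.16 degrees, less where a joint would pass 70% of its speed; a pose out of reach is approached as far as the arm can. A call with a gripper value outside its range is refused whole. "gripper" is the finger opening in m, from 0 to 0.087, set as the call begins (left out, the last holds). The fingers move at their own pace and stop on an object; "grip_force" is the grip in N (left out, the last holds). Time passes only in rows, so rows that repeat a pose let the fingers close. It gives the time, the measured TCP pose, the force, the opening and the grip force at its end, in the units of the state.
- sensors.observe(): the state, without advancing time (a new reading comes with each control period).
- capture(name): name is "scene" or "top" or "wrist"; returns a dict with "img" (420x560x3 uint8, blue, green, red), "fx", "fy", "cx", "cy" (pixels), "pose" (4x4, takes a point from camera to world coordinates). Camera axes: x right, y down, z forward; pixel columns grow to the right and rows downward; lengths in mm; the calibration is good to about 2 mm. A picture is of the moment at which its call begins. There is no depth.
- workorder.job_done(): hands the job in; it is judged then, once.
Trained networks look in a picture, given as the dict that the camera call returned (one of the last four; its "shot" number tells which), for a name from the list of things; names that differ only in an ending like _2 or _b are one class to them, and where a whole thing is asked for, a point or a joint stands for the part that bears it (a point fixed in the world has none). Each returns a list of dicts, best first, with "confidence" (0 to 1); they miss things now and then, are a little off and sometimes report something else, mostly with a low value. They report only what shows in the picture. A call takes as long as a camera call. They do not tell look-alikes from the thing itself.
- nets.recognise(target, picture): "pixel" ([column, row] in pixels, amid what is visible of it).
The state is a dict: "time_s": time; "q": joint angles; "qvel": joint speeds; "tau": joint torques, N m; "ee_pos": TCP position; "ee_rot": TCP orientation; "force": force on the tool from outside, world axes, zero at the start; "ft_torque": the same for the moment, N m; "width": finger opening in mm; "grip_force": force on a finger pad.
Only numpy, scipy, OpenCV 4.12 (cv2) and the standard library are available. Lean on these libraries where they do the work, as an engineer would, in place of code of your own. Each camera call takes 0.05 s, during which the arm holds its last target. There are 200 camera calls.

## Working session

There is one attempt and no reset: what is moved stays moved. The work goes in short steps, Python scripts to look and compute and a tool call to move; the robot and the scene stay as the last step left them, time stands still between calls to the robot, and variables do not carry over. Pictures are saved under pics/ and viewed, at most 10 in all, crops included, and the job is handed in when it is done.

Besides the shell and the picture viewer there is one more tool, called in YAML: its name, and indented under it one key for each argument. jog_arm: Moves the arm, as the interface text tells. Its arguments: {"type":"object","properties":{"steps":{"type":"array","items":{"type":"array","items":{"type":"array","items":{"type":"number"}}}},"gripper":{"type":"number"},"grip_force":{"type":"number"}},"required":["steps"]}

```bash
ls; mkdir -p pics
python3 - <<'E'
from rig import sensors,capture,nets
import cv2,numpy as np
s=sensors.observe();print(s['time_s'],s['ee_pos'],np.round(s['ee_rot'],3).tolist())
ims=[]
for n in ['scene','top']:
    p=capture(n);cv2.imwrite(f'pics/{n}0.png',p['img'])
    print(n,p['fx'],p['fy'],p['cx'],p['cy'],np.round(p['pose'],3).tolist())
    for t in ['console','lock_mouth','key_bar','key_tip','stand','hinge_mid','free_edge','jar_mid','mug_a_mid','bowl_mid','tile_mid','mosaic_mid']:
        print(t,[(np.round(r['pixel'],1).tolist(),round(r['confidence'],2)) for r in nets.recognise(t,p)])
E
```

```text
pics
0.0 [195.27302508 645.54436795 235.47803691] [[-0.957, 0.29, -0.001], [0.29, 0.957, -0.002], [-0.0, -0.002, -1.0]]
scene 469.98607649927555 469.98607649927555 273.7588414403443 212.1937445231158 [[-0.317, 0.733, -0.602, 1201.132], [0.948, 0.242, -0.205, 187.82], [-0.005, -0.636, -0.772, 955.08], [0.0, 0.0, 0.0, 1.0]]
console [([294.7, 251.0], 0.77)]
lock_mouth [([300.2, 233.3], 0.89), ([233.6, 159.4], 0.15)]
key_bar [([438.4, 261.1], 0.75), ([463.0, 224.0], 0.66), ([338.2, 171.5], 0.51)]
key_tip [([342.1, 173.3], 0.67), ([435.1, 260.9], 0.62), ([465.1, 224.1], 0.58)]
stand [([431.7, 276.7], 0.74)]
hinge_mid [([295.4, 249.9], 0.97), ([298.0, 231.8], 0.65)]
free_edge [([298.2, 232.1], 0.9), ([100.8, 224.9], 0.6), ([168.0, 198.7], 0.3)]
jar_mid [([164.8, 197.8], 0.97), ([422.8, 354.3], 0.25)]
mug_a_mid [([139.9, 244.4], 0.86)]
bowl_mid [([396.4, 194.0], 0.65), ([168.6, 200.0], 0.51), ([230.4, 156.3], 0.17)]
tile_mid [([100.8, 224.0], 0.8)]
mosaic_mid [([419.3, 350.8], 0.86)]
top 528.5757104526571 528.5757104526571 284.92484041135003 212.03750857888355 [[-0.019, -0.983, 0.18, 285.357], [-1.0, 0.016, -0.017, -40.103], [0.014, -0.18, -0.983, 1428.043], [0.0, 0.0, 0.0, 1.0]]
console [([249.1, 196.7], 0.85)]
lock_mouth [([250.0, 207.0], 0.66)]
key_bar [([431.7, 180.7], 0.74), ([105.5, 267.4], 0.69), ([126.4, 219.1], 0.59), ([233.7, 285.8], 0.58)]
key_tip [([230.9, 288.5], 0.72), ([127.1, 220.5], 0.7)]
stand [([134.6, 221.6], 0.6)]
hinge_mid [([248.1, 198.8], 0.87)]
free_edge [([247.0, 205.5], 0.86)]
jar_mid [([385.7, 214.9], 0.95), ([131.7, 218.1], 0.63)]
mug_a_mid [([380.3, 156.9], 0.96)]
bowl_mid [([173.1, 294.2], 0.97), ([249.1, 198.9], 0.51)]
tile_mid [([345.7, 288.4], 0.7), ([430.2, 181.5], 0.63), ([250.6, 196.8], 0.55)]
mosaic_mid [([137.6, 152.8], 0.65), ([247.8, 204.9], 0.15)]
```

View pics/scene0.png

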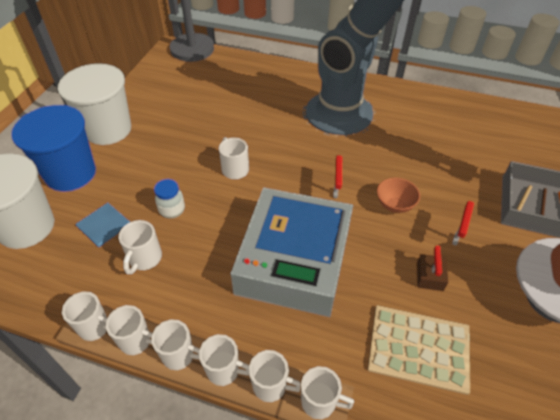

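View pics/top0.png

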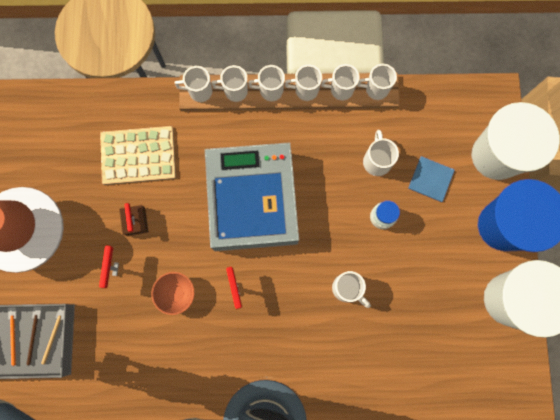

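Scene view: the key in the stand is at (437,260), with larger keys lying at (338,172) and (466,222). The brass lock is at (279,223). In the top view the stand key is at (129,217) and the lock at (270,204). The console's x runs roughly along world x (the display is on the +x side), and the hinge is to world +y.

```bash
cat > h.py <<'E'
import cv2,numpy as np
from rig import sensors,capture,nets,robot
def ray(p,px):
    d=np.array([(px[0]-p['cx'])/p['fx'],(px[1]-p['cy'])/p['fy'],1.]);P=np.array(p['pose'])
    d=P[:3,:3]@d;return P[:3,3],d/np.linalg.norm(d)
def tri(obs):
    A=0;b=0;R=[]
    for p,px in obs:
        o,d=ray(p,px);M=np.eye(3)-np.outer(d,d);A=A+M;b=b+M@o
    x=np.linalg.solve(A,b)
    for p,px in obs:
        o,d=ray(p,px);R.append(np.linalg.norm((np.eye(3)-np.outer(d,d))@(x-o)))
    return x,R
def atz(p,px,z):
    o,d=ray(p,px);return o+d*(z-o[2])/d[2]
def proj(p,X):
    P=np.linalg.inv(np.array(p['pose']));c=P[:3,:3]@np.array(X)+P[:3,3]
    return np.array([p['fx']*c[0]/c[2]+p['cx'],p['fy']*c[1]/c[2]+p['cy']])
def mask(p,kind):
    h=cv2.cvtColor(p['img'],cv2.COLOR_BGR2HSV);H,S,V=[h[...,i].astype(int) for i in range(3)]
    if kind=='red': return (((H<6)|(H>174))&(S>190)&(V>90)).astype(np.uint8)
    if kind=='brass': return ((H>12)&(H<30)&(S>120)&(V>120)).astype(np.uint8)
    if kind=='blue': return ((H>100)&(H<118)&(S>150)&(V>60)).astype(np.uint8)
def blobs(p,kind,near=None,r=60,amin=20):
    n,l,st,c=cv2.connectedComponentsWithStats(mask(p,kind),connectivity=8);o=[]
    for i in range(1,n):
        if st[i,4]>=amin and (near is None or np.hypot(*(c[i]-near))<r):
            o.append((c[i],cv2.minAreaRect(np.argwhere(l==i)[:,::-1].astype(np.float32)),int(st[i,4])))
    return sorted(o,key=lambda a:-a[2])
E
python3 - <<'E'
from h import *
s=capture('scene');t=capture('top')
for k,a,b in [('red',(437,260),(129,217)),('brass',(279,223),(270,204)),('blue',(300,230),(250,205))]:
    A=blobs(s,k,a,22);B=blobs(t,k,b,22)
    for q in (A,B): print(k,[(c.round(1).tolist(),np.round(r[0],1).tolist(),np.round(r[1],1).tolist(),round(r[2],1),n) for c,r,n in q])
    if A and B:
        x,R=tri([(s,A[0][0]),(t,B[0][0])]);print(x.round(1),np.round(R,1))
    if B:
        z={'red':78,'brass':90,'blue':90}[k];print([atz(t,q,z).round(0).tolist() for q in cv2.boxPoints(B[0][1])])
E
```

```text
red [([437.9, 260.7], [437.7, 260.5], [29.2, 6.9], 86.6, 184)]
red [([128.1, 217.5], [128.1, 217.0], [28.4, 5.7], 83.3, 156)]
[526.8 345.8  66.5] [1.5 1.5]
[[563.0, 354.0, 78.0], [564.0, 339.0, 78.0], [490.0, 328.0, 78.0], [488.0, 343.0, 78.0]]
brass [([278.5, 223.1], [278.5, 223.0], [12.3, 13.6], 18.4, 132)]
brass [([269.3, 203.4], [269.0, 203.5], [15.0, 12.0], 90.0, 158)]
[553.7 -22.7  89.1] [1.1 1.1]
[[574.0, -8.0, 90.0], [573.0, -39.0, 90.0], [534.0, -38.0, 90.0], [534.0, -7.0, 90.0]]
blue [([301.8, 229.7], [298.8, 228.4], [74.8, 52.5], 12.0, 3294)]
blue [([248.2, 205.7], [249.3, 205.5], [59.2, 65.8], 85.4, 3492)]
[549.9  32.7  81.7] [1.7 1.7]
[[622.0, 119.0, 90.0], [633.0, -52.0, 90.0], [478.0, -61.0, 90.0], [467.0, 106.0, 90.0]]
```

jog_arm:
  steps:
    - [[-0.02,-0.01,0,-0.03],[-0.05,-0.024,0,-0.07],[-0.085,-0.04,0,-0.11],[-0.12,-0.057,0,-0.15],[-0.155,-0.073,0,-0.19],[-0.19,-0.09,0,-0.23],[-0.225,-0.106,0,-0.27],[-0.26,-0.123,0,-0.31],[-0.29,-0.137,0,-0.35],[-0.315,-0.149,0,-0.4],[-0.335,-0.159,0,-0.44],[-0.345,-0.165,0,-0.44],[-0.345,-0.165,0,-0.44],[-0.345,-0.165,0,-0.44]]
  gripper: 0.05
  grip_force: 30

```text
time_s: 2.57
ee_pos: [477.3, 388.8, 236.5]
ee_rot: [[-0.989, -0.145, -0.001], [-0.145, 0.989, 0.001], [0.001, 0.001, -1.0]]
force: [-0.6, -0.0, 0.4]
width: 50.1
grip_force: 0.0
```

Run:
```python
from h import *
import pickle
s=sensors.observe();print(s['ee_pos'].round(1),s['ee_rot'].round(4).tolist(),s['q'].round(1))
p=capture('wrist');pickle.dump(p,open('w1.pkl','wb'));cv2.imwrite('pics/w1.png',p['img']);print(np.round(p['pose'],3).tolist(),p['fx'])
print([(c.round(1).tolist(),n) for c,r,n in blobs(p,'red')], proj(p,[527,346,68]))
```

```text
[477.3 388.8 236.5] [[-0.9895, -0.1446, -0.0007], [-0.1446, 0.9895, 0.0008], [0.0006, 0.0009, -1.0]] [-41.7  21.3  -1.7  96.4   0.6  62.4  54.6]
[[-0.145, 0.959, 0.244, 411.34], [0.989, 0.14, 0.037, 378.528], [0.002, 0.247, -0.969, 385.168], [0.0, 0.0, 0.0, 1.0]] 314.8077576708753
[([284.7, 130.4], 504), ([227.3, 226.1], 347)] [229.03744208 234.92037513]
```

View pics/w1.png

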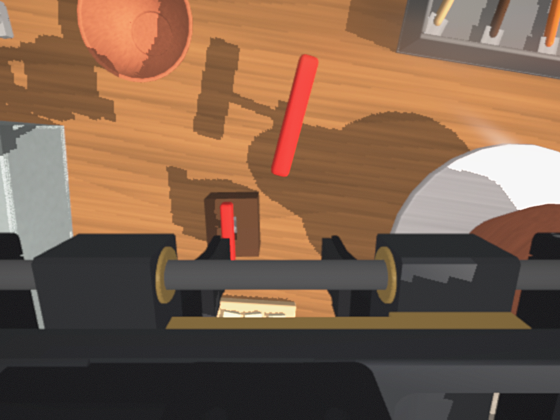

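The wrist view shows the stand key at (228,228), partly hidden by the gripper, and a big lookalike key at (295,115). I'll move outward to see it clearly.

jog_arm:
  steps:
    - [[-0.02,-0.005,0,0],[-0.045,-0.01,0,0],[-0.07,-0.018,0,0],[-0.08,-0.025,0,0],[-0.08,-0.025,0,0],[-0.08,-0.025,0,0]]

```text
time_s: 3.12
ee_pos: [559.2, 376.2, 236.1]
ee_rot: [[-0.989, -0.147, -0.002], [-0.147, 0.989, 0.0], [0.002, 0.0, -1.0]]
force: [-0.6, 0.3, -0.5]
width: 50.0
grip_force: 0.0
```

Run:
```python
from h import *
import pickle
p=capture('wrist');pickle.dump(p,open('w2.pkl','wb'));cv2.imwrite('pics/w2.png',p['img']);print(sensors.observe()['ee_pos'])
print([(c.round(1).tolist(),n) for c,r,n in blobs(p,'red')], proj(p,[527,346,68]))
```

```text
[558.51053598 376.69730473 236.29720259]
[([248.2, 164.5], 434), ([308.7, 74.0], 220)] [250.62859989 159.99292228]
```

jog_arm:
  steps:
    - [[-0.0,-0.02,0,0],[0,-0.045,0,0],[0,-0.06,0,0],[0,-0.06,0,0],[0,-0.06,0,0]]

```text
time_s: 3.58
ee_pos: [568.7, 316.0, 237.0]
ee_rot: [[-0.989, -0.145, -0.0], [-0.145, 0.989, 0.001], [-0.0, 0.001, -1.0]]
force: [-0.5, 0.6, -0.1]
width: 49.7
grip_force: 0.0
```

Run:
```python
from h import *
import pickle
p=capture('wrist');pickle.dump(p,open('w3.pkl','wb'));cv2.imwrite('pics/w3.png',p['img']);print(sensors.observe()['ee_pos'],sensors.observe()['ee_rot'].round(4).tolist())
q=pickle.load(open('w2.pkl','rb'))
B=[]
for c in (q,p):
    b=[b for b in blobs(c,'red',proj(c,[527,346,68]),50)];print([(x[0].round(1).tolist(),np.round(x[1][1],1).tolist(),x[2]) for x in b]);B.append(b[0])
print(tri([(q,B[0][0]),(p,B[1][0])]))
for c,b in zip((q,p),B):
    box=cv2.boxPoints(b[1]);print(box.round(1).tolist());
    X=np.array([atz(c,v,74) for v in box]);print(X.round(1).tolist(),X.mean(0).round(1))
cv2.imwrite('pics/w23.png',np.hstack([cv2.resize(c['img'][60:300,int(proj(c,[527,346,68])[0])-100:][:,:200],None,fx=2,fy=2) for c in (q,p)]))
```

```text
[568.41836732 317.26233446 236.92049054] [[-0.9892, -0.1469, -0.0003], [-0.1469, 0.9892, 0.0017], [0.0, 0.0018, -1.0]]
[([248.2, 164.5], [75.2, 12.4], 434)]
[([308.6, 158.1], [11.8, 75.2], 317)]
(array([529.06172214, 343.67366797,  69.1943596 ]), [np.float64(2.6143889396373488), np.float64(2.6143889396372346)])
[[242.10000610351562, 123.0999984741211], [254.60000610351562, 122.80000305175781], [256.3999938964844, 197.89999389648438], [244.0, 198.1999969482422]]
[[492.9, 333.9, 74.0], [490.9, 345.6, 74.0], [563.2, 357.0, 74.0], [565.4, 344.6, 74.0]] [528.1 345.3  74. ]
[[304.29998779296875, 196.89999389648438], [306.1000061035156, 121.80000305175781], [317.79998779296875, 122.0999984741211], [316.1000061035156, 197.1999969482422]]
[[565.2, 344.8, 74.0], [492.6, 334.1, 74.0], [491.2, 345.3, 74.0], [563.7, 356.7, 74.0]] [528.2 345.2  74. ]
```

View pics/w23.png

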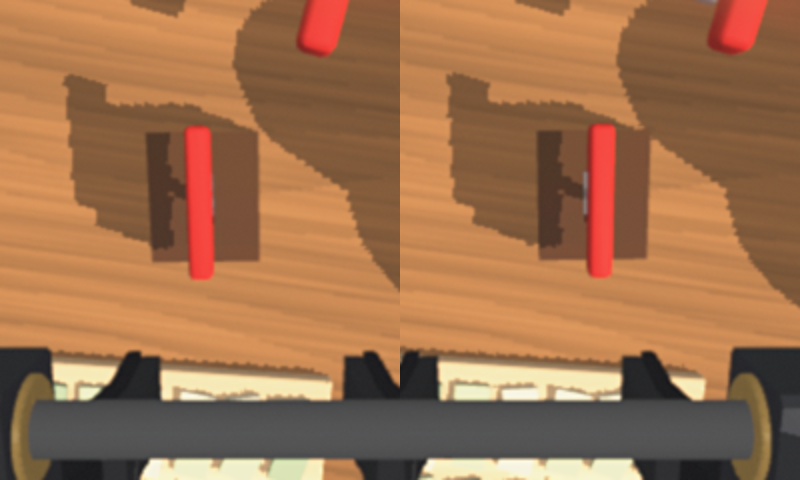

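The bar is upright in the stand at (528.2, 345.2), height about 69 mm, with yaw about 8.9°. The tool yaw already matches, so I'll grasp.

jog_arm:
  steps:
    - [[0.018,0.017,0.02,-0.005],[0.036,0.0335,0.05,-0.01],[0.036,0.0335,0.085,-0.01],[0.036,0.0335,0.115,-0.01],[0.036,0.0335,0.14,-0.01],[0.036,0.0335,0.16,-0.01],[0.036,0.0335,0.17,-0.01],[0.036,0.0335,0.172,-0.01],[0.036,0.0335,0.172,-0.01],[0.036,0.0335,0.172,-0.01]]

```text
time_s: 4.47
ee_pos: [529.5, 345.0, 65.8]
ee_rot: [[-0.988, -0.156, 0.002], [-0.156, 0.988, 0.002], [-0.002, 0.002, -1.0]]
force: [-1.6, 0.2, 0.4]
width: 50.2
grip_force: 0.0
```

jog_arm:
  steps:
    - [[0,0,0,0],[0,0,0,0],[0,0,0,0],[0,0,0,0],[0,0,0,0],[0,0,0,0],[0,0,0,0],[0,0,0,0]]
  gripper: 0.0
  grip_force: 35

```text
time_s: 5.13
ee_pos: [528.9, 343.7, 64.6]
ee_rot: [[-0.988, -0.156, 0.0], [-0.156, 0.988, 0.0], [-0.0, 0.0, -1.0]]
force: [-0.3, 0.7, 0.1]
width: 11.6
grip_force: 34.8
```

jog_arm:
  steps:
    - [[0,0,-0.005,0],[0,0,-0.012,0],[0,0,-0.02,0],[0,0,-0.03,0],[0,0,-0.045,0],[0,0,-0.07,0],[0,0,-0.1,0],[0,0,-0.13,0],[0,0,-0.15,0],[0,0,-0.15,0],[0,0,-0.15,0]]

```text
time_s: 6.05
ee_pos: [529.5, 344.1, 216.6]
ee_rot: [[-0.988, -0.156, 0.003], [-0.155, 0.988, 0.002], [-0.003, 0.002, -1.0]]
force: [-1.3, -0.1, -0.3]
width: 11.7
grip_force: 34.8
```

jog_arm:
  steps:
    - [[-0.001,-0.015,0,0.01],[-0.003,-0.04,0,0.02],[-0.005,-0.07,0,0.03],[-0.006,-0.1,0,0.04],[-0.008,-0.13,0,0.05],[-0.009,-0.16,0,0.06],[-0.01,-0.19,0,0.07],[-0.012,-0.22,0,0.08],[-0.013,-0.25,0,0.09],[-0.015,-0.28,0,0.09],[-0.016,-0.31,0,0.09],[-0.017,-0.33,0,0.09],[-0.017,-0.34,0,0.09],[-0.017,-0.34,0,0.09],[-0.017,-0.34,0,0.09],[-0.017,-0.34,0,0.09]]

```text
time_s: 7.38
ee_pos: [598.0, 12.6, 213.9]
ee_rot: [[-0.998, -0.069, -0.001], [-0.069, 0.998, 0.001], [0.001, 0.001, -1.0]]
force: [-0.4, 0.8, -1.0]
width: 11.4
grip_force: 34.8
```

Run:
```python
from h import *
import pickle
p=capture('wrist');s=sensors.observe();pickle.dump(p,open('w4.pkl','wb'));cv2.imwrite('pics/w4.png',p['img']);print(s['ee_pos'],s['ee_rot'].round(4).tolist(),s['q'].round(1))
print([(c.round(1).tolist(),n) for c,r,n in blobs(p,'brass',proj(p,[553.7,-22.7,90]),40)], proj(p,[553.7,-22.7,90]))
```

```text
[598.09911772  12.81987885 214.0616958 ] [[-0.9976, -0.0693, -0.0011], [-0.0693, 0.9976, 0.0011], [0.001, 0.0012, -1.0]] [-10.2  20.8   6.5 100.5  -2.8  58.9  91.3]
[([239.1, 152.7], 1475)] [238.11011529 152.76450539]
```

View pics/w4.png

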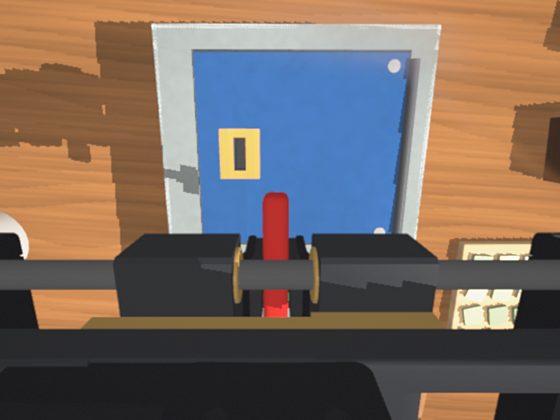

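The lock's brass square is at (239,153) with a vertical dark slot, as expected. I'll take a second view for triangulation.

jog_arm:
  steps:
    - [[0,-0.02,0,0],[0.0,-0.045,0,0],[0,-0.06,0,0],[0,-0.065,0,0],[0,-0.065,0,0],[0,-0.065,0,0]]

```text
time_s: 7.93
ee_pos: [602.9, -52.3, 214.4]
ee_rot: [[-0.998, -0.068, -0.0], [-0.068, 0.998, 0.001], [0.0, 0.001, -1.0]]
force: [1.0, 0.1, -1.0]
width: 11.5
grip_force: 34.8
```

Run:
```python
from h import *
import pickle
p=capture('wrist');s=sensors.observe();pickle.dump(p,open('w5.pkl','wb'));print(s['ee_pos'],s['ee_rot'].round(4).tolist())
q=pickle.load(open('w4.pkl','rb'));C=[];S=[]
for c in (q,p):
    b=blobs(c,'brass',proj(c,[553.7,-22.7,90]),40)[0]
    (x,y),(w,h),_=b[1]; x0,y0,x1,y1=[int(v) for v in (*cv2.boxPoints(b[1]).min(0),*cv2.boxPoints(b[1]).max(0))]
    g=c['img'][y0+4:y1-3,x0+4:x1-3].max(2);m=(g<110).astype(np.uint8)
    n,l,st,ce=cv2.connectedComponentsWithStats(m);i=1+np.argmax(st[1:,4])
    r=cv2.minAreaRect(np.argwhere(l==i)[:,::-1].astype(np.float32))
    sc=ce[i]+[x0+4,y0+4]
    print('brass',np.round(b[1][0],1),'slot',sc.round(1),np.round(r[1],1),r[2].__round__(1),st[i].tolist())
    X=np.array([atz(c,v,90) for v in cv2.boxPoints(b[1])]);print(X.round(1).tolist())
    Y=np.array([atz(c,v+[x0+4,y0+4],90) for v in cv2.boxPoints(r)]);print('slot',Y.round(1).tolist(),atz(c,sc,90).round(1))
    C.append((c,b[1][0]));S.append((c,sc))
    # blue panel left edge & console edges
    M=mask(c,'blue');pts=[]
    for row in range(60,125,3):
        cols=np.where(M[row,150:450])[0]+150
        pts.append((atz(c,(cols[0]-.5,row),90)[:2],atz(c,(cols[-1]+.5,row),90)[:2]))
    pts=np.array(pts)
    for k in (0,1):
        v=cv2.fitLine(pts[:,k].astype(np.float32),cv2.DIST_HUBER,0,.01,.01).ravel();print('edge',np.degrees(np.arctan2(v[1],v[0]))%180,v[2:])
print(tri(C),tri(S))
```

```text
[602.89330732 -51.8331306  214.37873546] [[-0.9976, -0.0691, -0.0003], [-0.0691, 0.9976, 0.0015], [0.0002, 0.0015, -1.0]]
brass [238.5 153. ] slot [239.5 153.9] [31.  9.] 90.0 [13, 6, 10, 32, 312]
[[535.1, -39.5, 90.0], [532.9, -6.8, 90.0], [573.3, -4.6, 90.0], [575.7, -38.5, 90.0]]
slot [[541.6, -25.8, 90.0], [541.0, -18.2, 90.0], [567.2, -17.1, 90.0], [567.8, -24.8, 90.0]] [554.6 -21.5  90. ]
edge 3.7327907 [511.04492 -58.73299]
edge 77.56357 [492.63254  74.21238]
brass [315.7 153. ] slot [315.5 152.9] [10.2 30.4] 2.1 [11, 7, 12, 31, 320]
[[576.2, -36.9, 90.0], [534.9, -39.3, 90.0], [533.4, -6.2, 90.0], [574.8, -2.5, 90.0]]
slot [[567.6, -25.0, 90.0], [541.9, -26.5, 90.0], [541.6, -17.9, 90.0], [567.3, -16.1, 90.0]] [554.4 -21.4  90. ]Traceback (most recent call last):
  File "<stdin>", line 20, in <module>
IndexError: index 0 is out of bounds for axis 0 with size 0
```

jog_arm:
  steps:
    - [[0.015,0.01,0,0],[0.035,0.024,0.01,0],[0.0455,0.032,0.025,0],[0.0455,0.032,0.04,0],[0.0455,0.032,0.05,0],[0.0455,0.032,0.056,0],[0.0455,0.032,0.06,0],[0.0455,0.032,0.06,0],[0.0455,0.032,0.06,0],[0.0455,0.032,0.06,0]]

```text
time_s: 8.82
ee_pos: [556.1, -25.6, 155.1]
ee_rot: [[-0.998, -0.066, 0.001], [-0.066, 0.998, 0.0], [-0.001, -0.0, -1.0]]
force: [-1.0, 0.8, -0.7]
width: 11.5
grip_force: 34.8
```

Run:
```python
from h import *
P=[]
for _ in range(4):
    p=capture('wrist');s=sensors.observe();P.append(s['ee_pos'])
print(np.round(P,1).tolist(),s['ee_rot'].round(4).tolist(),s['force'])
t=capture('scene');u=capture('top')
c=proj(t,[555,-22,100]).astype(int);d=proj(u,[555,-22,100]).astype(int)
f=lambda im,c:cv2.resize(im[c[1]-50:c[1]+50,c[0]-50:c[0]+50],(400,400),interpolation=cv2.INTER_CUBIC)
cv2.imwrite('pics/ab.png',np.hstack([f(t['img'],c),f(u['img'],d)]))
```

```text
[[556.0, -25.6, 155.1], [555.9, -25.6, 155.1], [555.8, -25.5, 155.0], [555.7, -25.5, 154.9]] [[-0.9978, -0.0659, 0.0008], [-0.0659, 0.9978, 0.0001], [-0.0008, 0.0001, -1.0]] [ 0.32350879 -0.3832903  -1.45314261]
```

View pics/ab.png

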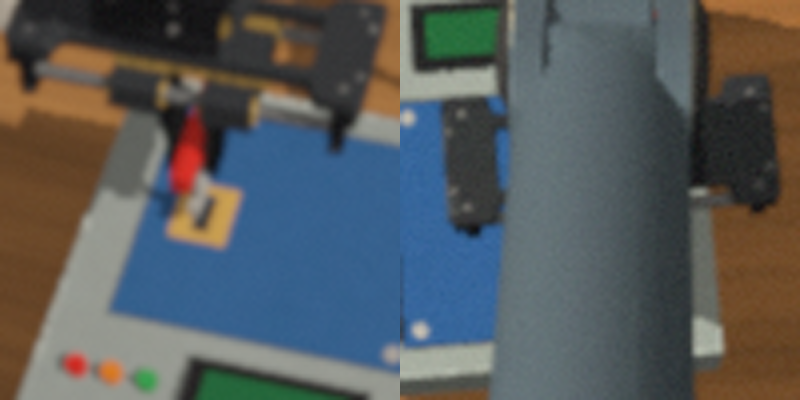

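jog_arm:
  steps:
    - [[0.0,0.002,0.002,0],[0.0,0.002,0.004,0],[0.0,0.002,0.006,0],[0.0,0.002,0.008,0],[0.0,0.002,0.01,0],[0.0,0.002,0.012,0],[0.0,0.002,0.012,0],[0.0,0.002,0.012,0]]

```text
time_s: 9.78
ee_pos: [555.1, -23.4, 142.3]
ee_rot: [[-0.998, -0.066, -0.0], [-0.066, 0.998, 0.0], [0.0, 0.0, -1.0]]
force: [-0.5, 0.9, -1.0]
width: 11.5
grip_force: 34.8
```

jog_arm:
  steps:
    - [[0.0,0,0.001,0],[0,0,0.002,0],[0,0,0.003,0],[0,0,0.004,0],[0,0,0.005,0],[0,0,0.006,0],[0,0,0.006,0]]

```text
time_s: 10.37
ee_pos: [555.1, -23.4, 136.3]
ee_rot: [[-0.998, -0.066, -0.0], [-0.066, 0.998, 0.0], [0.0, 0.0, -1.0]]
force: [-0.5, -0.2, -0.6]
width: 11.1
grip_force: 34.8
```

In, with no resistance. Continuing to the floor.

jog_arm:
  steps:
    - [[0.0,0,0.001,0],[0,0,0.002,0],[0,0,0.003,0],[0,0,0.004,0],[0,0,0.005,0],[0,0,0.006,0],[0,0,0.007,0],[0,0,0.008,0],[0,0,0.0085,0],[0,0,0.0085,0],[0,0,0.0085,0]]

```text
time_s: 11.28
ee_pos: [555.3, -23.4, 128.1]
ee_rot: [[-0.998, -0.066, 0.0], [-0.066, 0.998, 0.0], [-0.0, 0.0, -1.0]]
force: [-0.9, 0.3, -0.4]
width: 11.7
grip_force: 34.8
```

jog_arm:
  steps:
    - [[0.0,0,0.0005,0],[0,0,0.001,0],[0,0,0.0015,0],[0,0,0.002,0],[0,0,0.0025,0],[0,0,0.0025,0]]

```text
time_s: 11.78
ee_pos: [555.9, -23.5, 127.8]
ee_rot: [[-0.998, -0.066, 0.002], [-0.066, 0.998, 0.0], [-0.002, 0.0, -1.0]]
force: [-4.3, -0.3, 14.4]
width: 11.6
grip_force: 34.8
```

jog_arm:
  steps:
    - [[0,0,-0.001,0.04],[0,0,-0.001,0.12],[0,0,-0.001,0.2],[0,0,-0.001,0.28],[0,0,-0.001,0.36],[0,0,-0.001,0.44],[0,0,-0.001,0.52],[0,0,-0.001,0.6],[0,0,-0.001,0.68],[0,0,-0.001,0.76],[0,0,-0.001,0.84],[0,0,-0.001,0.92],[0,0,-0.001,1.0],[0,0,-0.001,1.08],[0,0,-0.001,1.16],[0,0,-0.001,1.24],[0,0,-0.001,1.32],[0,0,-0.001,1.4],[0,0,-0.001,1.4]]

```text
time_s: 13.37
ee_pos: [554.8, -23.5, 127.9]
ee_rot: [[-0.233, 0.973, -0.001], [0.973, 0.233, 0.0], [0.001, -0.001, -1.0]]
force: [-4.7, 0.1, 11.4]
width: 11.8
grip_force: 34.9
```

Run:
```python
from h import *
s=sensors.observe();print(s['ee_pos'].round(1),s['ee_rot'].round(4).tolist(),s['q'].round(1),s['force'].round(1),s['ft_torque'].round(2))
```

```text
[554.8 -23.5 127.9] [[-0.2326, 0.9726, -0.0012], [0.9726, 0.2326, 0.0005], [0.0007, -0.001, -1.0]] [-22.   24.2  26.  111.7 -14.2  47.2  25.1] [-4.7  0.1 11.4] [-0.15  1.33  0.08]
```

jog_arm:
  steps:
    - [[0,0,0,0.06],[0,0,0,0.12],[0,0,0,0.18],[0,0,0,0.23],[0,0,0,0.27],[0,0,0,0.27],[0,0,0,0.27]]

```text
time_s: 13.95
ee_pos: [554.6, -23.4, 127.8]
ee_rot: [[0.033, 0.999, -0.002], [0.999, -0.033, 0.001], [0.001, -0.002, -1.0]]
force: [-4.7, -0.5, 12.3]
width: 11.4
grip_force: 35.0
```

Run:
```python
from h import *
s=sensors.observe();print(s['ee_pos'].round(1),s['ee_rot'].round(4).tolist(),s['q'].round(1),s['force'].round(1),s['ft_torque'].round(2))
```

```text
[554.6 -23.4 127.8] [[0.0326, 0.9995, -0.0016], [0.9995, -0.0326, 0.001], [0.0009, -0.0016, -1.0]] [-24.9  24.8  29.8 111.9 -16.5  47.6  12. ] [-4.7 -0.5 12.3] [-0.04  1.35  0.08]
```

jog_arm:
  steps:
    - [[0,0,0,0.03],[0,0,0,0.06],[0,0,0,0.09],[0,0,0,0.12],[0,0,0,0.12]]

```text
time_s: 14.37
ee_pos: [554.6, -23.4, 127.8]
ee_rot: [[0.152, 0.988, -0.002], [0.988, -0.152, 0.001], [0.001, -0.002, -1.0]]
force: [-5.3, 0.5, 11.8]
width: 11.7
grip_force: 35.1
```

Run:
```python
from h import *
s=sensors.observe();print(s['ee_pos'].round(1),s['ee_rot'].round(4).tolist(),s['force'].round(1),s['ft_torque'].round(2))
```

```text
[554.6 -23.4 127.8] [[0.1522, 0.9883, -0.0018], [0.9883, -0.1522, 0.001], [0.0007, -0.0019, -1.0]] [-5.3  0.5 11.8] [-0.07  1.48  0.21]
```

jog_arm:
  steps:
    - [[0,0,-0.001,-0.04],[0,0,-0.002,-0.08],[0,0,-0.0025,-0.1],[0,0,-0.0025,-0.1]]
  grip_force: 32

```text
time_s: 14.7
ee_pos: [554.5, -23.2, 128.7]
ee_rot: [[0.053, 0.999, -0.002], [0.999, -0.053, 0.001], [0.0, -0.002, -1.0]]
force: [-1.8, 0.1, -0.3]
width: 12.1
grip_force: 31.9
```

Run:
```python
from h import *
s=sensors.observe();R=s['ee_rot'];print(s['ee_pos'].round(1),R.round(4).tolist(),s['force'].round(1),s['ft_torque'].round(2))
psi=np.radians(3.7);n=np.array([-np.sin(psi),np.cos(psi),0])
def pos(t): 
    h=43.5+2.5*min(1,t/.06); return n*(137*(1-np.cos(t))+h*np.sin(t))+np.array([0,0,137*np.sin(t)+h*np.cos(t)-43.5])
T=np.concatenate([np.linspace(0,.12,7)[1:],np.linspace(.12,1.76,52)[1:]])
seg=[T[:6],T[6:24],T[24:42],T[42:]];t0=0
Rt=np.column_stack([R[:,0]/np.linalg.norm(R[:2,0]),R[:,1],[0,0,-1]])
for g in seg:
    print([(R.T@(pos(t)-pos(t0))/1000).round(4).tolist()+[0] for t in g],g[-1]);t0=g[-1]
```

```text
[554.5 -23.2 128.7] [[0.0526, 0.9986, -0.0017], [0.9986, -0.0526, 0.0005], [0.0004, -0.0017, -1.0]] [-1.8  0.1 -0.3] [0.06 0.51 0.02]
[[0.0009, -0.0001, -0.0036, 0], [0.0019, -0.0002, -0.0071, 0], [0.003, -0.0004, -0.0106, 0], [0.0041, -0.0005, -0.0133, 0], [0.0052, -0.0006, -0.0159, 0], [0.0065, -0.0008, -0.0186, 0]] 0.12
[[0.0021, -0.0002, -0.0042, 0], [0.0042, -0.0005, -0.0083, 0], [0.0065, -0.0008, -0.0123, 0], [0.009, -0.0011, -0.0162, 0], [0.0115, -0.0014, -0.0201, 0], [0.0142, -0.0017, -0.0239, 0], [0.017, -0.0021, -0.0276, 0], [0.02, -0.0024, -0.0311, 0], [0.023, -0.0028, -0.0346, 0], [0.0261, -0.0031, -0.038, 0], [0.0294, -0.0035, -0.0413, 0], [0.0328, -0.0039, -0.0445, 0], [0.0362, -0.0043, -0.0476, 0], [0.0398, -0.0048, -0.0506, 0], [0.0434, -0.0052, -0.0534, 0], [0.0471, -0.0056, -0.0562, 0], [0.051, -0.0061, -0.0588, 0], [0.0549, -0.0066, -0.0612, 0]] 0.6988235294117647
[[0.004, -0.0005, -0.0024, 0], [0.008, -0.001, -0.0046, 0], [0.0122, -0.0014, -0.0067, 0], [0.0163, -0.0019, -0.0086, 0], [0.0206, -0.0024, -0.0105, 0], [0.0249, -0.003, -0.0121, 0], [0.0292, -0.0035, -0.0137, 0], [0.0336, -0.004, -0.0151, 0], [0.0381, -0.0045, -0.0163, 0], [0.0426, -0.005, -0.0174, 0], [0.0471, -0.0056, -0.0184, 0], [0.0516, -0.0061, -0.0192, 0], [0.0562, -0.0066, -0.0199, 0], [0.0608, -0.0072, -0.0204, 0], [0.0654, -0.0077, -0.0208, 0], [0.07, -0.0083, -0.021, 0], [0.0746, -0.0088, -0.0211, 0], [0.0792, -0.0094, -0.021, 0]] 1.2776470588235296
[[0.0046, -0.0005, 0.0002, 0], [0.0092, -0.0011, 0.0006, 0], [0.0138, -0.0016, 0.0011, 0], [0.0184, -0.0022, 0.0018, 0], [0.0229, -0.0027, 0.0026, 0], [0.0274, -0.0032, 0.0036, 0], [0.0319, -0.0037, 0.0047, 0], [0.0364, -0.0043, 0.0059, 0], [0.0408, -0.0048, 0.0073, 0], [0.0451, -0.0053, 0.0088, 0], [0.0494, -0.0058, 0.0105, 0], [0.0537, -0.0063, 0.0123, 0], [0.0579, -0.0068, 0.0143, 0], [0.062, -0.0073, 0.0164, 0], [0.066, -0.0077, 0.0186, 0]] 1.76
```

jog_arm:
  steps:
    - [[0.001,-0.0001,-0.0036,0],[0.002,-0.0002,-0.0071,0],[0.003,-0.0004,-0.0106,0],[0.0041,-0.0005,-0.0133,0],[0.0052,-0.0006,-0.0159,0],[0.0065,-0.0008,-0.0186,0],[0.0065,-0.0008,-0.0186,0]]

```text
time_s: 15.28
ee_pos: [554.8, -17.3, 148.1]
ee_rot: [[0.053, 0.999, 0.0], [0.999, -0.053, -0.001], [-0.0, 0.0, -1.0]]
force: [-0.3, -4.6, -6.8]
width: 11.7
grip_force: 32.0
```

Run:
```python
from h import *
s=sensors.observe();print(s['ee_pos'].round(1),s['force'].round(1),s['ft_torque'].round(2))
p=capture('scene');cv2.imwrite('pics/l1.png',cv2.resize(p['img'][130:330,180:400],None,fx=2.5,fy=2.5))
```

```text
[554.8 -17.3 148.1] [-0.3 -4.6 -6.8] [-1.38  0.33 -0.01]
```

View pics/l1.png

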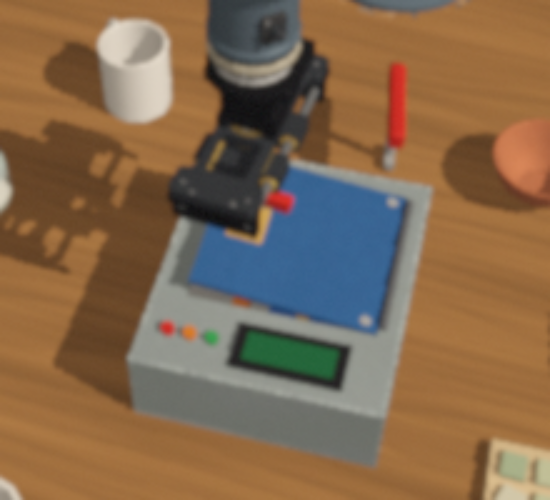

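The panel is rising with the key: its free edge is visibly up, the bar is across, and the pull is about 7 N. Continuing the swing.

jog_arm:
  steps:
    - [[0.0021,-0.0002,-0.0042,0],[0.0042,-0.0005,-0.0083,0],[0.0065,-0.0008,-0.0123,0],[0.009,-0.0011,-0.0162,0],[0.0115,-0.0014,-0.0201,0],[0.0142,-0.0017,-0.0239,0],[0.017,-0.0021,-0.0276,0],[0.02,-0.0024,-0.0311,0],[0.023,-0.0028,-0.0346,0],[0.0261,-0.0031,-0.038,0],[0.0294,-0.0035,-0.0413,0],[0.0328,-0.0039,-0.0445,0],[0.0362,-0.0043,-0.0476,0],[0.0398,-0.0048,-0.0506,0],[0.0434,-0.0052,-0.0534,0],[0.0471,-0.0056,-0.0562,0],[0.051,-0.0061,-0.0588,0],[0.0549,-0.0066,-0.0612,0]]

```text
time_s: 16.83
ee_pos: [553.3, 35.7, 210.4]
ee_rot: [[0.054, 0.998, 0.006], [0.999, -0.054, -0.003], [-0.003, 0.006, -1.0]]
force: [3.9, -9.1, -5.1]
width: 11.2
grip_force: 32.0
```

jog_arm:
  steps:
    - [[0.004,-0.0005,-0.0024,0],[0.008,-0.001,-0.0046,0],[0.0122,-0.0014,-0.0067,0],[0.0163,-0.0019,-0.0086,0],[0.0206,-0.0024,-0.0105,0],[0.0249,-0.003,-0.0121,0],[0.0292,-0.0035,-0.0137,0],[0.0336,-0.004,-0.0151,0],[0.0381,-0.0045,-0.0163,0],[0.0426,-0.005,-0.0174,0],[0.0471,-0.0056,-0.0184,0],[0.0516,-0.0061,-0.0192,0],[0.0562,-0.0066,-0.0199,0],[0.0608,-0.0072,-0.0204,0],[0.0654,-0.0077,-0.0208,0],[0.07,-0.0083,-0.021,0],[0.0746,-0.0088,-0.0211,0],[0.0792,-0.0094,-0.021,0]]

```text
time_s: 18.33
ee_pos: [549.7, 114.9, 233.1]
ee_rot: [[0.054, 0.998, 0.009], [0.999, -0.054, -0.003], [-0.002, 0.009, -1.0]]
force: [3.5, -9.9, 2.8]
width: 12.0
grip_force: 32.0
```

Run:
```python
from h import *
s=sensors.observe();print(s['ee_pos'].round(1),s['ee_rot'].round(3).tolist(),s['force'].round(1),s['ft_torque'].round(2))
p=capture('scene');cv2.imwrite('pics/l2.png',cv2.resize(p['img'][80:330,180:420],None,fx=2.3,fy=2.3))
```

```text
[549.7 114.9 233.1] [[0.054, 0.998, 0.009], [0.999, -0.054, -0.003], [-0.002, 0.009, -1.0]] [ 3.5 -9.9  2.8] [-2.6  -0.82  0.12]
```

View pics/l2.png

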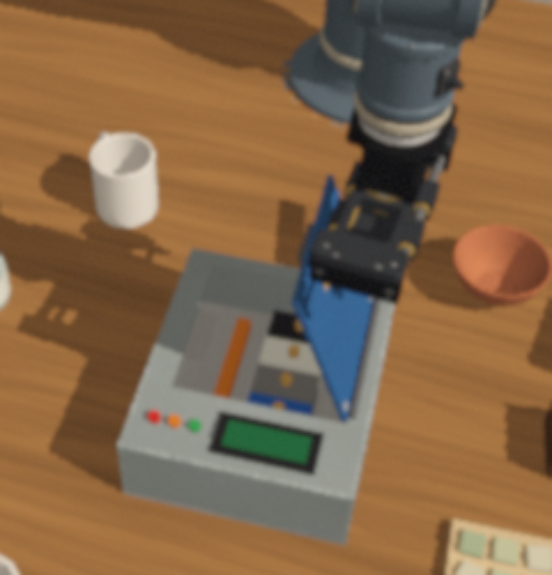

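The panel is about 70° up and the key still holds. Finishing the swing.

jog_arm:
  steps:
    - [[0.0046,-0.0005,0.0002,0],[0.0092,-0.0011,0.0006,0],[0.0138,-0.0016,0.0011,0],[0.0184,-0.0022,0.0018,0],[0.0229,-0.0027,0.0026,0],[0.0274,-0.0032,0.0036,0],[0.0319,-0.0037,0.0047,0],[0.0364,-0.0043,0.0059,0],[0.0408,-0.0048,0.0073,0],[0.0451,-0.0053,0.0088,0],[0.0494,-0.0058,0.0105,0],[0.0537,-0.0063,0.0123,0],[0.0579,-0.0068,0.0143,0],[0.062,-0.0073,0.0164,0],[0.066,-0.0077,0.0186,0],[0.066,-0.0077,0.0186,0]]

```text
time_s: 19.72
ee_pos: [545.3, 185.0, 215.4]
ee_rot: [[0.052, 0.999, 0.009], [0.999, -0.052, 0.003], [0.003, 0.009, -1.0]]
force: [2.1, -4.4, 8.1]
width: 11.6
grip_force: 32.1
```

Run:
```python
from h import *
s=sensors.observe();print(s['ee_pos'].round(1),s['ee_rot'].round(3).tolist(),s['force'].round(1),s['ft_torque'].round(2))
p=capture('scene');q=capture('top');n=lambda i:cv2.resize(i,(400,400))
# expected free edge corners for several angles
psi=np.radians(3.7);nn=np.array([-np.sin(psi),np.cos(psi),0]);e=np.array([np.cos(psi),np.sin(psi),0])
Lk=np.array([554.6,-23.4,90]);H=Lk+137*nn
a=p['img'].copy()
for t,c in [(1.4,(0,0,255)),(1.57,(0,255,0)),(1.75,(0,255,255))]:
    for x in (-80,80):
        # lock x along the hinge unknown offset: print both
        X=H-172*np.cos(t)*nn+[0,0,172*np.sin(t)];print(t,proj(p,X).round(1),proj(q,X).round(1))
        break
cv2.imwrite('pics/l3.png',np.hstack([n(a[100:300,220:420]),n(q['img'][100:300,150:350])]))
```

```text
[545.3 185.  215.4] [[0.052, 0.999, 0.009], [0.999, -0.052, 0.003], [0.003, 0.009, -1.0]] [ 2.1 -4.4  8.1] [-1.48 -0.38  0.1 ]
1.4 [329.3 181.8] [220.4 192.1]
1.57 [343.7 183.6] [207.4 192.8]
1.75 [358.8 187.4] [193.9 194.2]
```

View pics/l3.png

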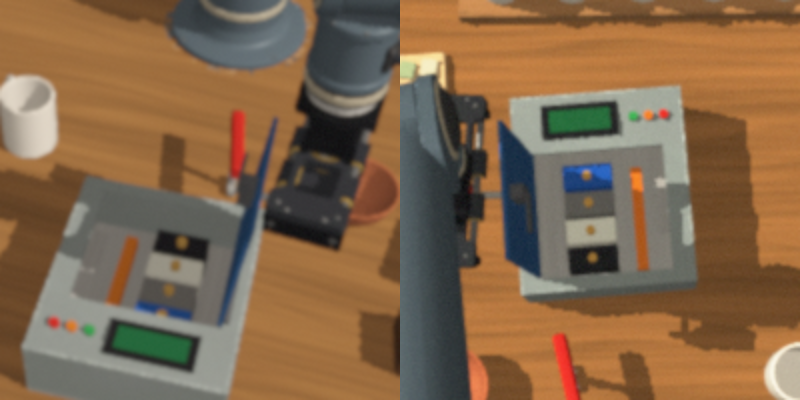

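Top view: the free edge sits at column ~201, against predictions of 207 for upright and 194 for 1.75 rad. That puts the panel at about 1.66 rad. I'll nudge it slightly further for margin, then release.

jog_arm:
  steps:
    - [[0.0025,-0.0003,0.001,0],[0.005,-0.0006,0.0023,0],[0.0075,-0.0009,0.0037,0],[0.0095,-0.0011,0.005,0],[0.0095,-0.0011,0.005,0],[0.0095,-0.0011,0.005,0]]

```text
time_s: 20.32
ee_pos: [544.8, 194.6, 210.9]
ee_rot: [[0.052, 0.999, 0.009], [0.999, -0.052, 0.004], [0.004, 0.009, -1.0]]
force: [0.8, -3.7, 10.0]
width: 11.5
grip_force: 32.1
```

jog_arm:
  steps:
    - [[0,0,0,0],[0,0,0,0],[0,0,0,0],[0,0,0,0]]
  gripper: 0.04

```text
time_s: 20.65
ee_pos: [540.9, 195.0, 206.5]
ee_rot: [[0.052, 0.999, -0.0], [0.999, -0.052, 0.002], [0.002, -0.0, -1.0]]
force: [0.1, -0.4, 0.5]
width: 30.6
grip_force: 0.0
```

jog_arm:
  steps:
    - [[0,0,-0.008,0],[0,0,-0.02,0],[0,0,-0.035,0],[0,0,-0.055,0],[0,0,-0.075,0],[0,0,-0.1,0],[0,0,-0.125,0],[0.03,0,-0.14,0],[0.06,0,-0.14,0],[0.09,0,-0.14,0],[0.12,0,-0.14,0],[0.14,0,-0.14,0],[0.14,0,-0.14,0],[0.14,0,-0.14,0]]

```text
time_s: 21.82
ee_pos: [548.1, 334.9, 346.6]
ee_rot: [[0.05, 0.999, 0.0], [0.999, -0.05, -0.0], [-0.0, 0.0, -1.0]]
force: [-0.5, -1.4, 0.5]
width: 39.9
grip_force: 0.0
```

Run:
```python
from h import *
s=sensors.observe();print(s['ee_pos'].round(1),s['force'].round(1))
p=capture('scene');q=capture('top');n=lambda i:cv2.resize(i,(400,400))
psi=np.radians(3.7);nn=np.array([-np.sin(psi),np.cos(psi),0]);H=np.array([554.6,-23.4,90])+137*nn
for t in (1.57,1.75,1.85):
    X=H-172*np.cos(t)*nn+[0,0,172*np.sin(t)];print(t,(proj(p,X)-[220,100])*2,(proj(q,X)-[150,100])*2)
cv2.imwrite('pics/l4.png',np.hstack([n(p['img'][100:300,220:420]),n(q['img'][100:300,150:350])]))
```

```text
[548.1 334.9 346.6] [-0.5 -1.4  0.5]
1.57 [247.40153823 167.26685491] [114.75986598 185.64629751]
1.75 [277.5820645  174.78953434] [ 87.76700745 188.31259024]
1.85 [293.715989   180.51853252] [ 73.48495289 190.2108193 ]
```

View pics/l4.png

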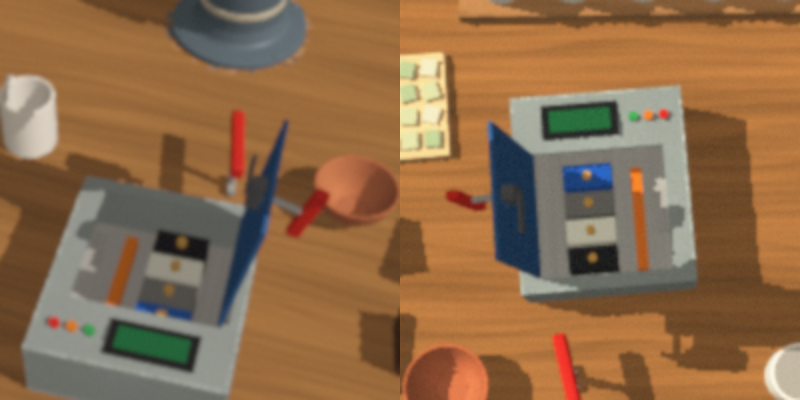

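The panel leans past upright at about 1.72 rad, the key is still in the lock, and the arm is clear of everything. Handing in.

```bash
python3 -c "
from rig import workorder
print(workorder.job_done())"
```

```text
the job is handed in; nothing more can be done
None
```

The job is handed in at about 22 s: the smallest red key was pushed home in the lock and turned clockwise to its stop. The panel was lifted by it and left leaning past upright at about 1.72 rad, with the key still in the lock and the arm clear.

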